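# Draw the mended plate out of its drying chest and set it on the stand

### The job

The flat mended plate lies sunk in the top of the wooden drying chest, where its sides cannot be gripped. Press on it lightly (the mend is fresh: never more than about 10 N) and slide it out over the open end of the chest until it overhangs enough to take by its two long sides, then lift it clear and set it down gently, level, centred and lengthwise on the cork-topped stand and let go. Do not tip or drop it, and leave the cup, brush and tin alone.

Things in the scene. Friction and masses are not known exactly. Their poses are not given: they have to be found in the camera images.
- plate: pale green flat ceramic plate with gold seams, 140 (x) x 64 (y) x 8 mm, rigid, 0.15 to 0.27 kg; origin at the centre of its underside, x along its length, z up. Starts lengthwise in the recess, its front end 22 to 27 mm inside the open end. It follows a fingertip pressed on it with 7 to 11 N (under about 6 N the finger slips on it); more than 20 N against the chest, its weight included, cracks it
- chest: fixed dark wooden chest, 180 (x) x 113 (y) x 70 mm; origin at the centre of its underside. A recess in its top, 69 mm wide, 10 mm deep (smooth floor 60 mm above the table), runs from a closed rear wall (inner face x = +80 mm) to the open end at x = -90 mm, roughly facing the robot, which drops straight to the table. The walls rise 2 mm above the plate with 2.5 mm beside it
- chest_mouth (a point): middle of the floor's edge at the open end of the recess, 60 mm above the table; axes as the chest: -x points out of the recess, y along the edge
- stand: fixed pale wooden stand, 55 mm high; origin at the centre of its underside. Foot 110 (x) x 90 (y) x 10 mm; above it a column 36 mm wide with a cork top 80 (x) x 44 (y) x 4 mm, narrower than the plate so that fingers pass down beside it
- stand_top (a point): centre of the stand's cork top, 55 mm above the table; x along its length (the plate's length goes along this axis, either way round)
- cup: bystander: loose celadon cup, 68 mm across, 55 mm high, origin at the centre of its underside
- brush: bystander: loose brush lying flat, 150 mm long, along its x
- tin: bystander: loose flat red tin tray with shell pieces, 115 x 75 x 14 mm, origin at the centre of its underside
Mind the look-alikes: they are no part of the job. Leave any turquoise look-alike of the plate alone.

How it is judged:
By the outcome, as a careful person would: the job done as asked, in the order asked, and still so for the second after the job is handed in, with the robot touching nothing.
It also fails if it takes over 72 s, if anything falls off the work surface, if the arm or the gripper's body presses on something with over 40 N, if the wrist force passes 120 N, or if a joint passes its speed limit or range.

### The arm

A 6-joint arm with a two-finger parallel gripper is mounted at the origin on the work surface. World frame = base frame: x ahead of the robot, y to its left, z up, the work surface at z = 0. Lengths are in m, angles in rad, forces in N, time in s.
With the tool pointing down it reaches from about 0.375 to 0.975 m from the base axis. Payload 3.8 kg.
Tool frame: the origin (TCP) lies midway between the tips of the shut fingers; the grasp point (between the pads) lies 19 mm behind it; z points along the fingers, y is the line along which they close (so a half turn about z gives the same grasp; the last joint's range is limited). The gripper opens to 85 mm and grips with 20 to 120 N. Pads are 22 mm wide; open, the fingers measure 114 mm over their backs; the gripper's body (76 mm by 85 mm) begins 54 mm behind the grasp point. The pads swing forward as they close: fully open they stand 13 mm farther back than shut.
Start: joints at [1.26, 0.264, 1.604, -0, 1.274, -0.037], TCP at [0.183, 0.65, 0.231] pointing down, gripper open.
Joint ranges: [-2.63, 2.63], [-0.94, 2.18], [0.31, 2.57], [-1.31, 4.45], [0, 2.66], [-2.55, 2.55]. Speed limits (rad/s): [2.57, 2.57, 3.14, 3.14, 3.14, 3.14].

### API

Orientations are given as a rotation vector (axis times angle).
In Python, from workcell import bot gives the robot as it stands.
- The arm moves only by the tool step_arm, never from a script. Its argument "motion" is a list of rows, each a list of 5 numbers: the finger opening in cm, from 0 to 8.54, then the shift along the tool's x, y, z in cm, then the turn about the tool's z in degrees. In form: [[claw, dx, dy, dz, twist], ...]. A call has 1 to 20 rows; each row is the pose to reach, as a shift and turn from the pose commanded when the call began, along the tool's axes at that moment; what a row does not reach only later rows make up. A row lasts 1/10 s, in which the tool goes at most 50 mm and 8.59 degrees, less where a joint would pass 70% of its speed; a pose out of reach is approached as far as the arm can. A call with a gripper value outside its range is refused whole. The fingers move at their own pace and stop on an object; "force" is the grip in N (left out, the last holds). Time passes only in rows, so rows that repeat a pose let the fingers close. It gives the time, the measured TCP pose, the force, the opening and the grip force at its end, in the units of the state.
- bot.read_state(): the state, without advancing time (a new reading comes with each control period).
- bot.read_camera(name): name is "scene" or "top" or "wrist"; returns (picture, depth): 400x640x3 uint8, red, green, blue; 400x640 float32, m along the optical axis (not along the pixel's ray), 0 where there is no reading.
- bot.calibration(name): a dict with "mtx" (3x3 intrinsics, pixels), "origin" and "orientation" of the camera in the world; the wrist camera has in their place "T_tool_cam" (4x4, takes a point from camera to tool coordinates, whose origin is the TCP and whose axes are the flange's). Camera axes: x right, y up, looking along -z (the intrinsics and any distortion apply to the point x, -y, -z); pixel columns grow to the right and rows downward; lengths in m; the calibration is good to about 2 mm. A picture is of the moment at which its call begins: read the wrist's pose just before it. calibration takes no time and is no camera call.
- bot.finish_job(): hands the job in; it is judged then, once.
The state is a dict: "time": time; "q": joint angles; "joint_vel": joint speeds; "joint_torque": joint torques, N m; "tool_pos": TCP position; "tcp_rot": TCP orientation; "wrist_force": force on the tool from outside, world axes, zero at the start; "torque": the same for the moment, N m; "width": opening from 0.0 (shut) to 1.0 (fully open); "grip_force": force on a finger pad.
Only numpy, scipy, OpenCV 4.12 (cv2) and the standard library are available. Lean on these libraries where they do the work, as an engineer would, in place of code of your own. Each camera call takes 0.05 s, during which the arm holds its last target. There are 200 camera calls.

## Working session

There is one attempt and no reset: what is moved stays moved. The work goes in short steps, Python scripts to look and compute and a tool call to move; the robot and the scene stay as the last step left them, time stands still between calls to the robot, and variables do not carry over. Pictures are saved under pics/ and viewed, at most 10 in all, crops included, and the job is handed in when it is done.

Besides the shell and the picture viewer there is one more tool, called after "Call:" as name(argument=value, ...), one argument or row to a line, values as JSON. step_arm: Moves the arm, as the interface text tells. Its arguments: {"type":"object","properties":{"motion":{"type":"array","items":{"type":"array","items":{"type":"number"}}},"force":{"type":"number"}},"required":["motion"]}

```bash
mkdir -p pics; ls; python3 - <<'E'
from workcell import bot
import cv2,numpy as np,pickle
s=bot.read_state();print(s)
d={}
for n in("top","scene"):
    p,z=bot.read_camera(n);d[n]=(p,z,bot.calibration(n));cv2.imwrite(f"pics/{n}0.png",p[:,:,::-1]);print(n,d[n][2])
print(bot.calibration("wrist"))
pickle.dump(d,open("d0.pkl","wb"))
E
```

```text
pics
{'time': 0.0, 'q': array([ 1.26008919e+00,  2.64729698e-01,  1.60533163e+00, -2.09974578e-05,
        1.27367434e+00, -3.69093763e-02]), 'joint_vel': array([-0.00013459, -0.00065725,  0.00031588, -0.00084792,  0.00140958,
       -0.00042197]), 'joint_torque': array([-3.41077059e-03, -5.15119672e+01, -3.67304742e+01, -5.76461080e-04,
        1.32604799e-02,  3.51354359e-07]), 'tool_pos': array([0.18231351, 0.64918597, 0.23000069]), 'tcp_rot': array([-0.42868068, -3.11185187,  0.00332059]), 'wrist_force': array([ 0.26162598, -0.33676327,  0.15312281]), 'torque': array([ 0.00587922, -0.04639201,  0.04369316]), 'grip_force': 0.0, 'width': 0.9976642814877693}
top {'mtx': array([[437.62475417,   0.        , 317.97822277],
       [  0.        , 437.62475417, 198.40217329],
       [  0.        ,   0.        ,   1.        ]]), 'origin': array([0.46299749, 0.07766411, 0.97980078]), 'orientation': array([ 0.04393345, -0.06219065, -1.58688165])}
scene {'mtx': array([[407.99256267,   0.        , 320.36414535],
       [  0.        , 407.99256267, 197.82077081],
       [  0.        ,   0.        ,   1.        ]]), 'origin': array([1.05315088, 0.15098162, 0.63966287]), 'orientation': array([0.57594924, 0.63764961, 1.6089435 ])}
{'mtx': array([[318.40415246,   0.        , 319.28668264],
       [  0.        , 318.40415246, 198.30911114],
       [  0.        ,   0.        ,   1.        ]]), 'T_tool_cam': array([[ 6.02008835e-04,  9.50220926e-01,  3.11576362e-01,
         7.90435758e-02],
       [ 9.99999489e-01, -8.25057070e-04,  5.84055750e-04,
        -1.96208919e-03],
       [ 8.12050276e-04,  3.11575851e-01, -9.50220937e-01,
        -1.41391247e-01],
       [ 0.00000000e+00,  0.00000000e+00,  0.00000000e+00,
         1.00000000e+00]])}
```

View pics/top0.png

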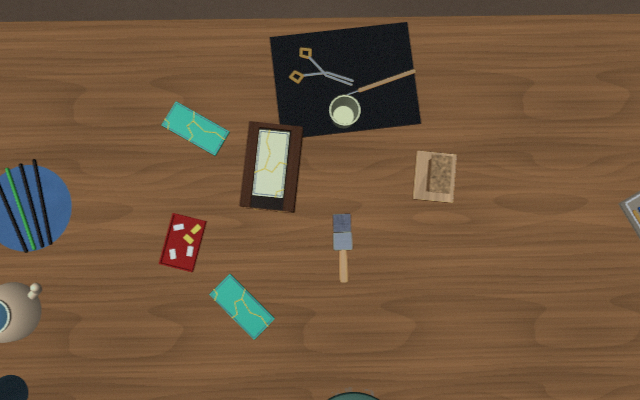

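View pics/scene0.png

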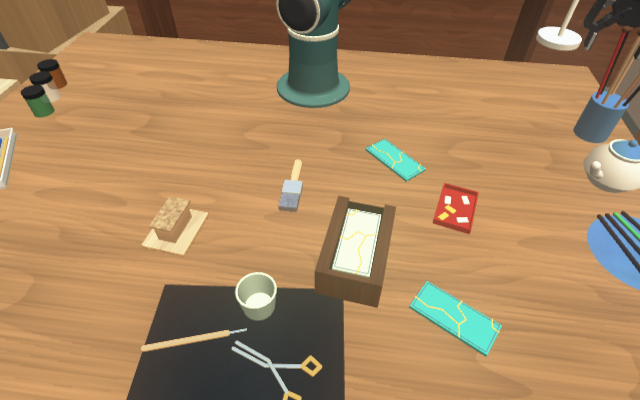

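The top view has three candidates for the plate:
- (271,163): pale green with gold seams, sunk in the dark chest
- (195,128): turquoise look-alike
- (242,307): turquoise look-alike

I choose the pale green one at (271,163). The stand is at (435,177), the cup at (345,111), the brush at (343,245) and the tin at (183,243). The open end of the chest is at the bottom, near (267,205), facing the robot.

```bash
cat > h.py <<'E'
import numpy as np,cv2
from scipy.spatial.transform import Rotation as R
def ray(c,uv,z,T=None):
    uv=np.atleast_2d(np.float64(uv));K=c["mtx"]
    d=np.c_[(uv[:,0]-K[0,2])/K[0,0],-(uv[:,1]-K[1,2])/K[1,1],-np.ones(len(uv))]
    if T is None: o,M=c["origin"],R.from_rotvec(c["orientation"]).as_matrix()
    else: o,M=T[:3,3],T[:3,:3]
    d=d@M.T
    return o+d*((z-o[2])/d[:,2])[:,None]
def toolT(s):
    T=np.eye(4);T[:3,:3]=R.from_rotvec(s["tcp_rot"]).as_matrix();T[:3,3]=s["tool_pos"];return T
def rect(mask,c,z,T=None,roi=None):
    m=np.uint8(mask)*255
    if roi is not None:
        k=np.zeros_like(m);x0,y0,x1,y1=roi;k[y0:y1,x0:x1]=1;m*=k
    m=cv2.morphologyEx(m,cv2.MORPH_CLOSE,np.ones((7,7)));m=cv2.morphologyEx(m,cv2.MORPH_OPEN,np.ones((3,3)))
    cs=cv2.findContours(m,cv2.RETR_EXTERNAL,cv2.CHAIN_APPROX_NONE)[0]
    k=max(cs,key=cv2.contourArea)
    P=ray(c,k[:,0],z,T)[:,:2]
    (cx,cy),(w,h),a=cv2.minAreaRect((P*1000).astype(np.float32))
    if w<h: w,h,a=h,w,a+90
    a=(a+90)%180-90
    return (round(cx,1),round(cy,1)),(round(w,1),round(h,1)),round(a,2),k
E
cat > m.py <<'E'
from h import *
import pickle
d=pickle.load(open("d0.pkl","rb"))
p,z,c=d["top"]
hsv=cv2.cvtColor(p,cv2.COLOR_RGB2HSV)
for u,v in((271,163),(271,150),(250,165),(268,203),(440,175),(420,160),(270,127),(200,300)):print((u,v),p[v,u],hsv[v,u],z[v,u])
H,S,V=[hsv[...,i].astype(int) for i in range(3)]
print("plate",rect((V>150),c,.068,roi=(235,118,305,215))[:3])
print("chest",rect((V<95),c,.070,roi=(232,115,308,216))[:3])
r=p.astype(int)
st=z<.955
zz=np.where(z>0,z,9)
print("standtop z",rect(zz<.955,c,.055,roi=(405,140,470,215))[:3], zz[170:185:5,435:450:5])
cv2.imwrite("pics/crop1.png",cv2.resize(p[110:220,230:470,::-1],None,fx=3.3,fy=3.3,interpolation=cv2.INTER_CUBIC))
s=__import__("workcell").bot.read_state();print(toolT(s).round(3))
E
python3 m.py
```

```text
(271, 163) [200 212 183] [ 42  35 212] 0.9181711
(271, 150) [198 209 179] [ 41  37 209] 0.9182068
(250, 165) [70 47 32] [ 12 138  70] 0.91407824
(268, 203) [40 33 32] [ 4 51 40] 0.9166693
(440, 175) [135 109  80] [ 16 104 135] 0.93183833
(420, 160) [170 142 111] [ 16  89 170] 0.97963446
(270, 127) [71 48 37] [ 10 122  71] 0.92327857
(200, 300) [112  81  56] [ 13 128 112] 0.9653272
plate ((600.4, 164.9), (138.9, 63.6), -6.66)
chest ((604.7, 156.8), (208.4, 125.3), -6.98)
standtop z ((574.2, -193.9), (80.3, 46.0), -6.71) [[0.93355006 0.93215686 0.9336502 ]
 [0.9347875  0.93183833 0.9309699 ]
 [0.93263227 0.9311245  0.9323187 ]]
[[-0.963  0.27  -0.001  0.182]
 [ 0.27   0.963 -0.002  0.649]
 [ 0.    -0.002 -1.     0.23 ]
 [ 0.     0.     0.     1.   ]]
```

View pics/crop1.png

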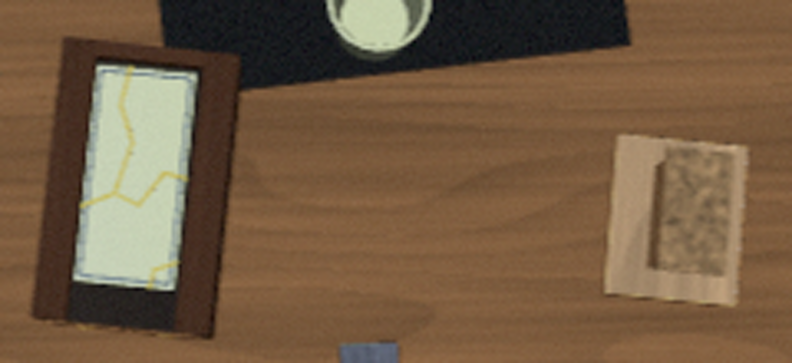

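The crop confirms the choice: a pale green plate with gold seams in the recess, its front end short of the open end (crop row 290). The cork-topped stand is at crop (690,208). I'm moving above the plate, slightly behind its centre, with the fingers shut.

Call:
step_arm(
  motion=[
    [0,-54.8,-35.1,8,-9],
    [0,-54.8,-35.1,8,-9],
    [0,-54.8,-35.1,8,-9],
    [0,-54.8,-35.1,8,-9],
    [0,-54.8,-35.1,8,-9],
    [0,-54.8,-35.1,8,-9],
    [0,-54.8,-35.1,8,-9],
    [0,-54.8,-35.1,8,-9],
    [0,-54.8,-35.1,8,-9],
    [0,-54.8,-35.1,8,-9],
    [0,-54.8,-35.1,8,-9],
    [0,-54.8,-35.1,8,-9],
    [0,-54.8,-35.1,8,-9],
    [0,-54.8,-35.1,8,-9],
    [0,-54.8,-35.1,8,-9],
    [0,-54.8,-35.1,8,-9],
    [0,-54.8,-35.1,8,-9],
    [0,-54.8,-35.1,8,-9],
  ],
  force=30,
)

```text
time: 1.9
tool_pos: [0.6144, 0.1652, 0.1516]
tcp_rot: [0.18, 3.136, 0.0]
wrist_force: [-0.3, 0.4, 0.1]
width: 0.001
grip_force: 0.0
```

Call:
step_arm(
  motion=[
    [0,0,0,3,0],
    [0,0,0,6,0],
    [0,0,0,7.2,0],
    [0,0,0,7.6,0],
    [0,0,0,7.6,0],
    [0,0,0,7.6,0],
  ],
)

```text
time: 2.5
tool_pos: [0.6164, 0.1642, 0.0769]
tcp_rot: [0.183, 3.134, 0.001]
wrist_force: [-0.0, 1.1, 0.1]
width: -0.002
grip_force: 0.0
```

```bash
cat > st.py <<'E'
from workcell import bot
import numpy as np
s=bot.read_state();np.set_printoptions(suppress=True,precision=4);print(s["time"],s["tool_pos"],s["tcp_rot"],s["wrist_force"],s["width"],s["grip_force"])
E
python3 st.py
```

```text
2.5 [0.6164 0.1642 0.0769] [0.1826 3.1338 0.0011] [-0.0494  1.062   0.1143] -0.0016675545272900334 0.0
```

Call:
step_arm(
  motion=[
    [0,0,0,0.2,0],
    [0,0,0,0.4,0],
    [0,0,0,0.6,0],
    [0,0,0,0.6,0],
    [0,0,0,0.6,0],
  ],
)

```text
time: 3.0
tool_pos: [0.6151, 0.1637, 0.0692]
tcp_rot: [-0.183, -3.136, 0.0]
wrist_force: [-0.2, 0.4, -1.0]
width: 0.004
grip_force: 0.0
```

Call:
step_arm(
  motion=[
    [0,0,0,0.05,0],
    [0,0,0,0.1,0],
    [0,0,0,0.1,0],
    [0,0,0,0.1,0],
  ],
)

```text
time: 3.4
tool_pos: [0.6152, 0.1638, 0.0682]
tcp_rot: [-0.183, -3.136, 0.0]
wrist_force: [-0.2, 0.1, 0.7]
width: -0.002
grip_force: 0.0
```

Call:
step_arm(
  motion=[
    [0,0,0,0.03,0],
    [0,0,0,0.05,0],
    [0,0,0,0.05,0],
    [0,0,0,0.05,0],
  ],
)

```text
time: 3.8
tool_pos: [0.6153, 0.1638, 0.0681]
tcp_rot: [0.183, 3.136, 0.0]
wrist_force: [-2.0, 0.2, 2.7]
width: 0.0
grip_force: 1.5
```

Call:
step_arm(
  motion=[
    [0,0,0,0.03,0],
    [0,0,0,0.06,0],
    [0,0,0,0.06,0],
    [0,0,0,0.06,0],
  ],
)

```text
time: 4.2
tool_pos: [0.6153, 0.1638, 0.0681]
tcp_rot: [0.183, 3.136, 0.0]
wrist_force: [-3.4, -1.0, 5.7]
width: 0.005
grip_force: 3.2
```

Call:
step_arm(
  motion=[
    [0,0,0,0.03,0],
    [0,0,0,0.05,0],
    [0,0,0,0.05,0],
    [0,0,0,0.05,0],
  ],
)

```text
time: 4.6
tool_pos: [0.6153, 0.1638, 0.0681]
tcp_rot: [0.183, 3.136, 0.0]
wrist_force: [-3.5, -0.4, 8.0]
width: -0.001
grip_force: 4.4
```

```bash
python3 st.py
```

```text
4.6 [0.6153 0.1638 0.0681] [0.1832 3.1361 0.    ] [-3.5082 -0.4189  7.9596] -0.0013244384310806543 4.440757995582771
```

Call:
step_arm(
  motion=[
    [0,0.2,0,0.0,0],
    [0,0.5,0,0.0,0],
    [0,0.8,0,0.0,0],
    [0,1.0,0,0.0,0],
    [0,1.0,0,0.0,0],
  ],
)

```text
time: 5.1
tool_pos: [0.607, 0.1653, 0.0681]
tcp_rot: [0.183, 3.132, 0.002]
wrist_force: [2.9, -1.6, 6.1]
width: 0.001
grip_force: 3.0
```

Call:
step_arm(
  motion=[
    [0,0.05,0,0.04,0],
    [0,0.3,0,0.04,0],
    [0,0.6,0,0.04,0],
    [0,0.9,0,0.04,0],
    [0,1.2,0,0.04,0],
    [0,1.5,0,0.04,0],
    [0,1.5,0,0.04,0],
  ],
)

```text
time: 5.8
tool_pos: [0.5925, 0.1672, 0.0681]
tcp_rot: [0.183, 3.131, 0.002]
wrist_force: [4.0, -0.2, 6.6]
width: -0.001
grip_force: 3.4
```

```bash
cat > look.py <<'E'
from h import *
from workcell import bot
import sys
p,z=bot.read_camera("top");c=bot.calibration("top")
V=p.max(2).astype(int);hs=cv2.cvtColor(p,cv2.COLOR_RGB2HSV)
g=(hs[...,0]>30)&(hs[...,0]<60)&(V>150)&(hs[...,1]<70)
cv2.imwrite(sys.argv[1],cv2.resize(p[100:260,200:480,::-1],None,fx=2.8,fy=2.8))
print(rect(g,c,.068,roi=(225,118,315,260))[:3]); s=bot.read_state(); print(s["tool_pos"],s["wrist_force"])
E
python3 look.py pics/t2.png
```

```text
((557.3, 169.7), (63.8, 53.1), 84.58)
[0.59250964 0.16716252 0.06804278] [ 3.5107371  -0.01409767  6.97010276]
```

View pics/t2.png

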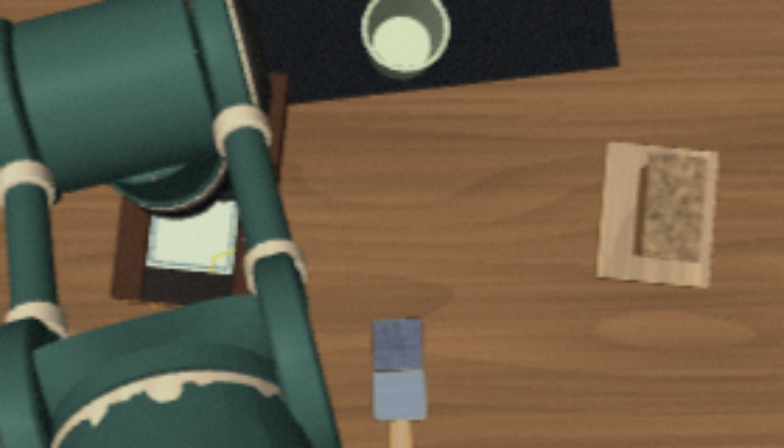

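The finger slipped: the plate's front edge is still at crop row 270, where it started. I'll lift, go back and press slightly harder.

Call:
step_arm(
  motion=[
    [0,0,0,-0.5,0],
    [0,-0.5,0,-0.7,0],
    [0,-2,0,-0.7,0],
    [0,-3.2,0,-0.7,0],
    [0,-3.2,0,-0.7,0],
    [0,-3.2,0,-0.3,0],
    [0,-3.2,0,-0.15,0],
    [0,-3.2,0,-0.1,0],
    [0,-3.2,0,-0.06,0],
    [0,-3.2,0,-0.06,0],
    [0,-3.2,0,-0.06,0],
  ],
)

```text
time: 6.95
tool_pos: [0.6218, 0.1629, 0.0681]
tcp_rot: [0.183, 3.136, -0.0]
wrist_force: [-2.0, -0.6, 7.4]
width: 0.001
grip_force: 3.8
```

Call:
step_arm(
  motion=[
    [0,0.1,0,0.03,0],
    [0,0.15,0,0.06,0],
    [0,0.15,0,0.06,0],
    [0,0.15,0,0.06,0],
  ],
)

```text
time: 7.35
tool_pos: [0.6218, 0.1629, 0.0681]
tcp_rot: [0.183, 3.133, -0.0]
wrist_force: [0.9, -2.0, 7.5]
width: -0.0
grip_force: 3.6
```

Call:
step_arm(
  motion=[
    [0,0.05,0,0.03,0],
    [0,0.1,0,0.06,0],
    [0,0.1,0,0.06,0],
    [0,0.1,0,0.06,0],
  ],
)

```text
time: 7.75
tool_pos: [0.6218, 0.1629, 0.0681]
tcp_rot: [0.182, 3.131, 0.0]
wrist_force: [2.1, -2.5, 7.8]
width: -0.002
grip_force: 4.0
```

Call:
step_arm(
  motion=[
    [0,0.05,0,0.03,0],
    [0,0.1,0,0.05,0],
    [0,0.1,0,0.05,0],
    [0,0.1,0,0.05,0],
  ],
)

```text
time: 8.15
tool_pos: [0.6218, 0.1629, 0.0681]
tcp_rot: [0.182, 3.129, 0.0]
wrist_force: [3.7, -2.2, 9.0]
width: -0.0
grip_force: 4.1
```

Call:
step_arm(
  motion=[
    [0,0.15,0,0.01,0],
    [0,0.3,0,0.01,0],
    [0,0.5,0,0.01,0],
    [0,0.7,0,0.01,0],
    [0,0.9,0,0.01,0],
    [0,1.1,0,0.01,0],
    [0,1.1,0,0.01,0],
  ],
)

```text
time: 8.85
tool_pos: [0.6113, 0.1651, 0.0681]
tcp_rot: [0.182, 3.128, 0.003]
wrist_force: [4.9, -1.4, 7.3]
width: 0.001
grip_force: 3.6
```

```bash
python3 look.py pics/t3.png
```

```text
((567.8, 169.0), (80.7, 56.4), -78.33)
[0.61127711 0.16511459 0.06807595] [ 4.26941577 -0.06910365  7.77068816]
```

```bash
cat > front.py <<'E'
from h import *
from workcell import bot
import pickle
def front(p,c):
    hs=cv2.cvtColor(p,cv2.COLOR_RGB2HSV);m=(hs[...,0]>30)&(hs[...,0]<60)&(hs[...,2]>150)&(hs[...,1]<70)
    m[:118]=0;m[270:]=0;m[:,:225]=0;m[:,315:]=0
    v,u=np.nonzero(m);P=ray(c,np.c_[u,v],.068)
    t=P[:,:2]@[.9933,-.116]*1000; w=P[:,:2]@[.116,.9933]*1000
    f=np.percentile(t,.3);k=t<f+15
    return f.round(1),[np.percentile(w[k],q).round(1) for q in(1,99)]
c=bot.calibration("top")
d=pickle.load(open("d0.pkl","rb"));print("start",front(d["top"][0],c))
p,z=bot.read_camera("top");print("now",front(p,c));s=bot.read_state();print(s["tool_pos"],s["wrist_force"],s["time"])
E
python3 front.py
```

```text
start (np.float64(508.0), [np.float64(202.7), np.float64(263.2)])
now (np.float64(429.6), [np.float64(284.0), np.float64(292.7)])
[0.61128445 0.16507964 0.06807853] [ 3.33660625 -0.47377438  7.30400005] 8.95
```

```bash
python3 - <<'E'
s=open('front.py').read()
s=s.replace("    v,u=","    n,l,q,_=cv2.connectedComponentsWithStats(np.uint8(m));m=l==1+q[1:,4].argmax()\n    v,u=")
open('front.py','w').write(s)
E
python3 front.py
```

```text
start (np.float64(508.2), [np.float64(214.7), np.float64(263.3)])
now (np.float64(507.4), [np.float64(216.0), np.float64(265.5)])
[0.61129077 0.16514424 0.06809181] [ 4.76308364 -1.15174436  7.47234285] 9.0
```

Call:
step_arm(
  motion=[
    [0,0,0,0.02,0],
    [0,0,0,0.04,0],
    [0,0,0,0.04,0],
  ],
)

```text
time: 9.3
tool_pos: [0.6113, 0.1651, 0.068]
tcp_rot: [0.182, 3.128, 0.003]
wrist_force: [3.6, -0.4, 9.6]
width: 0.0
grip_force: 4.7
```

Call:
step_arm(
  motion=[
    [0,0.05,0,0.01,0],
    [0,0.1,0,0.02,0],
    [0,0.15,0,0.02,0],
    [0,0.2,0,0.02,0],
    [0,0.25,0,0.02,0],
    [0,0.3,0,0.02,0],
  ],
)

```text
time: 9.9
tool_pos: [0.6094, 0.1654, 0.0681]
tcp_rot: [0.182, 3.126, 0.003]
wrist_force: [6.4, -0.7, 8.2]
width: -0.001
grip_force: 3.9
```

```bash
python3 front.py
```

```text
start (np.float64(508.2), [np.float64(214.7), np.float64(263.3)])
now (np.float64(503.3), [np.float64(213.7), np.float64(264.2)])
[0.60936482 0.16543854 0.06808236] [5.82250525 0.21994939 8.09411597] 9.95
```

Call:
step_arm(
  motion=[
    [0,0.05,0,0.01,0],
    [0,0.15,0,0.015,0],
    [0,0.25,0,0.015,0],
    [0,0.35,0,0.015,0],
    [0,0.45,0,0.015,0],
    [0,0.55,0,0.015,0],
    [0,0.65,0,0.015,0],
    [0,0.75,0,0.015,0],
    [0,0.85,0,0.015,0],
    [0,0.95,0,0.015,0],
    [0,1.05,0,0.015,0],
  ],
)

```text
time: 11.05
tool_pos: [0.5992, 0.1668, 0.0681]
tcp_rot: [0.182, 3.125, 0.004]
wrist_force: [5.8, -1.4, 8.5]
width: -0.001
grip_force: 4.1
```

```bash
python3 front.py
```

```text
start (np.float64(508.2), [np.float64(214.7), np.float64(263.3)])
now (np.float64(490.4), [np.float64(208.9), np.float64(261.3)])
[0.59907833 0.1668582  0.06805834] [ 5.90591547 -1.17932622  9.04654864] 11.1
```

It sticks and slides at about 8.5 N. I'll carry on.

Call:
step_arm(
  motion=[
    [0,0.15,0,0,0],
    [0,0.3,0,0,0],
    [0,0.45,0,0,0],
    [0,0.6,0,0,0],
    [0,0.75,0,0,0],
    [0,0.9,0,0,0],
    [0,1.05,0,0,0],
    [0,1.2,0,0,0],
    [0,1.35,0,0,0],
    [0,1.5,0,0,0],
    [0,1.65,0,0,0],
    [0,1.8,0,0,0],
    [0,1.9,0,0,0],
    [0,2.0,0,0,0],
  ],
)

```text
time: 12.5
tool_pos: [0.5794, 0.1693, 0.0681]
tcp_rot: [0.182, 3.125, 0.004]
wrist_force: [5.8, -0.4, 8.0]
width: 0.003
grip_force: 4.2
```

```bash
python3 front.py; python3 look.py pics/t4.png
```

```text
start (np.float64(508.2), [np.float64(214.7), np.float64(263.3)])
now (np.float64(470.5), [np.float64(207.0), np.float64(261.0)])
[0.57929153 0.16928951 0.06806794] [ 6.31813656 -0.61106676  8.44168388] 12.55
((529.4, 174.2), (80.7, 64.1), -6.68)
[0.57927304 0.16928948 0.06803443] [ 6.75956709 -0.82609568  8.39122296]
```

View pics/t4.png

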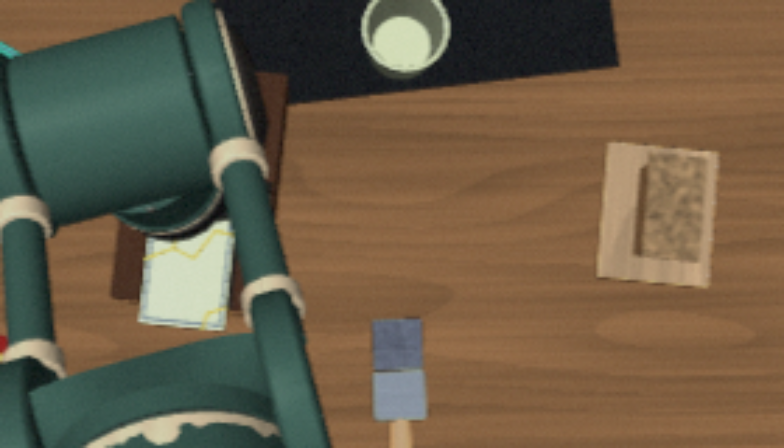

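Plate front is now at crop row 327 and the chest edge at about row 300, so it overhangs a little and sits straight. Another 4 cm.

Call:
step_arm(
  motion=[
    [0,0.15,0,0,0],
    [0,0.3,0,0,0],
    [0,0.5,0,0,0],
    [0,0.65,0,0,0],
    [0,0.8,0,0,0],
    [0,1.0,0,0,0],
    [0,1.15,0,0,0],
    [0,1.3,0,0,0],
    [0,1.5,0,0,0],
    [0,1.65,0,0,0],
    [0,1.8,0,0,0],
    [0,2.0,0,0,0],
    [0,2.0,0,0,0],
  ],
)

```text
time: 13.9
tool_pos: [0.5594, 0.1717, 0.068]
tcp_rot: [0.182, 3.126, 0.004]
wrist_force: [6.0, -0.1, 10.0]
width: -0.002
grip_force: 4.5
```

Call:
step_arm(
  motion=[
    [0,0.15,0,0,0],
    [0,0.3,0,0,0],
    [0,0.5,0,0,0],
    [0,0.65,0,0,0],
    [0,0.8,0,0,0],
    [0,1.0,0,0,0],
    [0,1.15,0,0,0],
    [0,1.3,0,0,0],
    [0,1.5,0,0,0],
    [0,1.65,0,0,0],
    [0,1.8,0,0,0],
    [0,2.0,0,0,0],
    [0,2.0,0,0,0],
  ],
)

```text
time: 15.2
tool_pos: [0.5396, 0.1741, 0.068]
tcp_rot: [0.182, 3.125, 0.004]
wrist_force: [6.3, -0.6, 9.7]
width: 0.001
grip_force: 4.6
```

```bash
python3 front.py
```

```text
start (np.float64(508.2), [np.float64(214.7), np.float64(263.3)])
now (np.float64(425.7), [np.float64(203.6), np.float64(261.7)])
[0.53964938 0.1741177  0.0680357 ] [ 5.23031129 -0.38413928  9.48182384] 15.25
```

Call:
step_arm(
  motion=[
    [0,-0.1,0,-0.1,0],
    [0,-0.1,0,-0.5,0],
    [0,0,0,-2,0],
    [0,0,0,-6,0],
    [8.54,2,0,-9,0],
    [8.54,4.9,0,-11,0],
    [8.54,4.9,0,-11,0],
    [8.54,4.9,0,-11,0],
    [8.54,4.9,0,-11,0],
    [8.54,4.9,0,-11,0],
  ],
)

```text
time: 16.25
tool_pos: [0.4857, 0.1785, 0.173]
tcp_rot: [-0.183, -3.134, 0.002]
wrist_force: [0.1, 0.2, -0.2]
width: 0.991
grip_force: 0.0
```

```bash
python3 front.py; python3 - <<'E'
from workcell import bot
import cv2,pickle
s=bot.read_state();p,z=bot.read_camera("wrist");pickle.dump((s,p,z),open("w1.pkl","wb"));cv2.imwrite("pics/w1.png",p[:,:,::-1]);print(s["tool_pos"],s["wrist_force"],s["width"])
E
```

```text
start (np.float64(508.2), [np.float64(214.7), np.float64(263.3)])
now (np.float64(525.5), [np.float64(203.0), np.float64(215.6)])
[0.48580551 0.17851964 0.1730828 ] [0.47244155 0.03546229 0.24092102] 16.3
[0.48580551 0.17851964 0.1730828 ] [0.47244155 0.03546229 0.24092102] 1.000578582664146
```

View pics/w1.png

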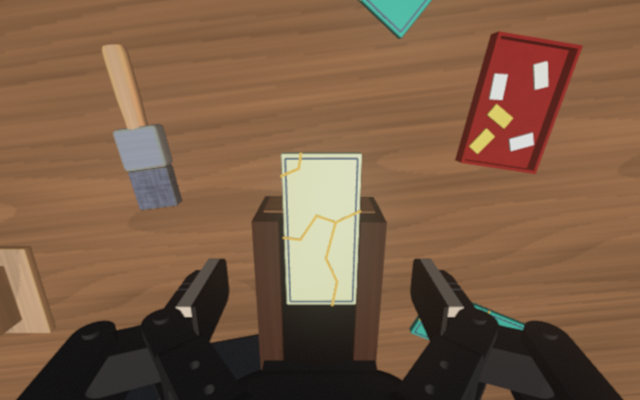

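The wrist view shows the plate at (282–362, 154–305), straight and overhanging. The chest's top front edge is at about row 212, and the open fingers sit clear at (215,285) and (425,285).

```bash
cat > wm.py <<'E'
from h import *
from workcell import bot
import pickle
s,p,z=pickle.load(open("w1.pkl","rb"));c=bot.calibration("wrist");T=toolT(s)@c["T_tool_cam"];Ti=np.linalg.inv(toolT(s))
hs=cv2.cvtColor(p,cv2.COLOR_RGB2HSV);m=(hs[...,2]>150)&(hs[...,0]>18)&(hs[...,0]<60)&(hs[...,1]<110)
r=rect(m,c,.068,T,roi=(270,145,375,315));print(r[:3])
def tl(P): return (np.c_[P,np.ones(len(P))]@Ti.T)[:,:3]*1000
k=cv2.boxPoints(cv2.minAreaRect(r[3]));print(k.round(),tl(ray(c,k,.068,T)).round(1))
ct=np.array([[*r[0],68]])/1000;print("centre tool",tl(ct).round(1))
print("mouth z70",tl(ray(c,[[264,212],[375,212]],.07,T)).round(1))
print(p[190:222:2,270].tolist())
E
python3 wm.py
```

```text
((518.3, 173.7), (137.5, 63.7), -6.61)
[[281. 153.]
 [361. 153.]
 [361. 303.]
 [281. 303.]] [[  35.6  -32.1  105.2]
 [  35.7   30.2  105.1]
 [-101.8   35.9  104.8]
 [-101.9  -37.1  104.9]]
centre tool [[-33.1  -0.9 105. ]]
mouth z70 [[-12.6 -47.6 103.1]
 [-12.5  43.4 103. ]]
[[140, 105, 74], [137, 103, 73], [134, 101, 71], [97, 73, 53], [86, 63, 44], [88, 64, 45], [86, 64, 45], [90, 66, 46], [91, 66, 47], [86, 63, 44], [111, 82, 58], [112, 83, 60], [65, 51, 38], [66, 52, 40], [65, 51, 39], [66, 51, 39]]
```

```bash
cat >> wm.py <<'E'
print("----")
K=c["mtx"];v,u=np.mgrid[150:320,240:400];d=z[150:320,240:400]
P=np.stack([(u-K[0,2])/K[0,0]*d,-(v-K[1,2])/K[1,1]*d,-d,np.ones_like(d)],-1)@T.T
L=P@Ti.T
for col in(262,268,322,370,378):
    print(col,[(r,round(float(P[r-150,col-240,2])*1000),round(float(L[r-150,col-240,0])*1000)) for r in range(188,226,3)])
hh=np.abs(P[...,2]-.070)<.006
q=hh&((u<278)|(u>366))
print("walls y range",np.percentile(L[q][:,1]*1000,[1,99]),"x",np.percentile(L[q][:,0]*1000,[1,99,99.8]))
E
python3 wm.py | sed -n '/----/,$p'
python3 - <<'E'
import pickle,sys
sys.path.insert(0,'.')
from h import *
p,z,c=pickle.load(open("d0.pkl","rb"))["top"]
for col in (244,248,287,292): print(col,[(r,p[r,col].max(),round(float(ray(c,[[col,r]],.07)[0,:2]@[.9933,-.116]*1000))) for r in range(200,216)])
E
```

```text
----
262 [(188, -1, -13), (191, 0, -16), (194, -2, -20), (197, -2, -23), (200, -1, -26), (203, 21, -22), (206, 31, -21), (209, 39, -21), (212, 48, -21), (215, 54, -22), (218, 62, -21), (221, 69, -21), (224, 70, -23)]
268 [(188, -1, -13), (191, -1, -16), (194, -3, -20), (197, 2, -22), (200, 12, -22), (203, 27, -20), (206, 36, -20), (209, 43, -20), (212, 47, -21), (215, 54, -21), (218, 60, -22), (221, 68, -21), (224, 68, -24)]
322 [(188, 65, 7), (191, 67, 5), (194, 67, 2), (197, 66, -1), (200, 67, -3), (203, 68, -5), (206, 67, -8), (209, 67, -11), (212, 67, -14), (215, 68, -16), (218, 67, -19), (221, 66, -22), (224, 66, -25)]
370 [(188, 0, -13), (191, -2, -16), (194, -2, -20), (197, 1, -22), (200, 10, -22), (203, 25, -20), (206, 32, -21), (209, 41, -20), (212, 47, -21), (215, 53, -22), (218, 60, -22), (221, 67, -22), (224, 69, -24)]
378 [(188, -3, -13), (191, -1, -16), (194, -2, -19), (197, -2, -23), (200, -1, -26), (203, -1, -29), (206, 28, -22), (209, 37, -22), (212, 44, -22), (215, 53, -22), (218, 59, -22), (221, 66, -22), (224, 68, -24)]
walls y range [-58.87893494  53.36072206] x 
[... 1050 characters left out ...]
t8(71), 493), (206, np.uint8(70), 491), (207, np.uint8(71), 489), (208, np.uint8(68), 487), (209, np.uint8(70), 485), (210, np.uint8(71), 483), (211, np.uint8(94), 481), (212, np.uint8(91), 478), (213, np.uint8(116), 476), (214, np.uint8(125), 474), (215, np.uint8(128), 472)]
292 [(200, np.uint8(68), 504), (201, np.uint8(69), 502), (202, np.uint8(71), 500), (203, np.uint8(67), 498), (204, np.uint8(69), 496), (205, np.uint8(66), 494), (206, np.uint8(68), 492), (207, np.uint8(67), 490), (208, np.uint8(65), 488), (209, np.uint8(66), 486), (210, np.uint8(67), 484), (211, np.uint8(51), 482), (212, np.uint8(60), 480), (213, np.uint8(116), 477), (214, np.uint8(117), 475), (215, np.uint8(122), 473)]
```

The depth image gives the true mouth at tool x = −21 mm (row 212 was only a band on the front face). The overhang is about 57 mm. I'll grasp 15 mm outside the mouth.

Call:
step_arm(
  motion=[
    [8.54,-0.6,-0.1,2,0],
    [8.54,-0.6,-0.1,5,0],
    [8.54,-0.6,-0.1,8,0],
    [8.54,-0.6,-0.1,11,0],
    [8.54,-0.6,-0.1,13,0],
    [8.54,-0.6,-0.1,13.5,0],
    [8.54,-0.6,-0.1,13.5,0],
    [8.54,-0.6,-0.1,13.5,0],
  ],
  force=45,
)

```text
time: 17.15
tool_pos: [0.4929, 0.1774, 0.0402]
tcp_rot: [0.183, 3.135, 0.001]
wrist_force: [1.0, -0.5, 0.6]
width: 1.001
grip_force: 0.0
```

Call:
step_arm(
  motion=[
    [7.5,0,0,0,0],
    [7.0,0,0,0,0],
    [6.6,0,0,0,0],
    [6.0,0,0,0,0],
    [5.5,0,0,0,0],
    [5.5,0,0,0,0],
    [5.5,0,0,0,0],
    [5.5,0,0,0,0],
  ],
)

```text
time: 17.95
tool_pos: [0.4928, 0.1777, 0.0407]
tcp_rot: [0.183, 3.134, 0.002]
wrist_force: [-0.6, -0.0, 4.7]
width: 0.743
grip_force: 47.9
```

Call:
step_arm(
  motion=[
    [5.5,0,0,-0.1,0],
    [5.5,0,0,-0.4,0],
    [5.5,0,0,-1,0],
    [5.5,0,0,-2,0],
    [5.5,0,0,-3.5,0],
    [5.5,0,0,-5,0],
    [5.5,0,0,-6.5,0],
    [5.5,0,0,-7,0],
    [5.5,0,0,-7,0],
  ],
)

```text
time: 18.85
tool_pos: [0.493, 0.1775, 0.1109]
tcp_rot: [0.183, 3.133, 0.002]
wrist_force: [0.6, 0.2, -1.2]
width: 0.738
grip_force: 49.7
```

```bash
python3 - <<'E'
from h import *
from workcell import bot
import pickle
s=bot.read_state();p,z=bot.read_camera("wrist");c=bot.calibration("wrist")
pickle.dump((s,p,z),open("w2.pkl","wb"));cv2.imwrite("pics/w2.png",p[:,:,::-1]);print(s["tool_pos"],s["tcp_rot"],s["wrist_force"],s["width"],s["grip_force"])
K=c["mtx"];hs=cv2.cvtColor(p,cv2.COLOR_RGB2HSV);m=(hs[...,2]>150)&(hs[...,0]>18)&(hs[...,0]<60)&(hs[...,1]<110)
n,l,q,_=cv2.connectedComponentsWithStats(np.uint8(m));m=(l==1+q[1:,4].argmax())&(z>0);print(q[1+q[1:,4].argmax()])
v,u=np.nonzero(m);d=z[m];P=np.c_[(u-K[0,2])/K[0,0]*d,-(v-K[1,2])/K[1,1]*d,-d,np.ones_like(d)]@c["T_tool_cam"].T
A=np.c_[P[:,:2],np.ones(len(P))];f=np.linalg.lstsq(A,P[:,2],rcond=None)[0];print("plane z=ax+by+c",f)
print("x",np.percentile(P[:,0]*1000,[.5,99.5]),"y",np.percentile(P[:,1]*1000,[.5,99.5]), cv2.minAreaRect(np.float32(P[:,:2]*1000)))
E
```

```text
[0.49298161 0.17751526 0.1109253 ] [1.83088612e-01 3.13345241e+00 1.60536028e-03] [ 0.56056609  0.23969333 -1.23764456] 0.7383652492757852 49.66187596321106
[  249   208   141   143 14888]
plane z=ax+by+c [-0.00417637  0.00251413 -0.02579212]
x [-28.63940301  37.30223058] y [-29.60701968  25.06522843] ((3.5277137756347656, -2.039186477661133), (56.25616455078125, 68.57402038574219), 88.69454956054688)
```

View pics/w2.png

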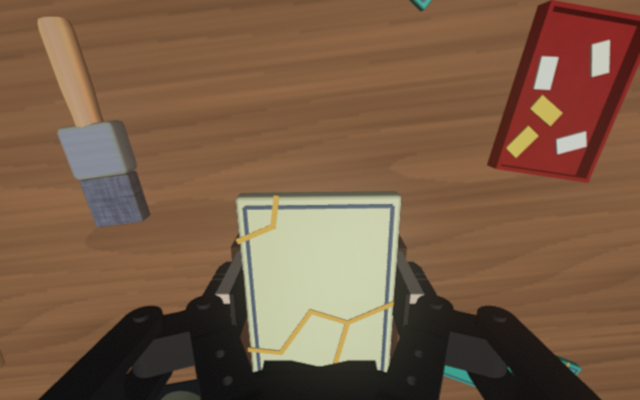

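The plate is gripped at its front half and level (plane slopes under 0.3°). Its front edge is at row 195, 42 mm ahead of the TCP. I'm carrying it towards the stand at a safe height, to a spot where the wrist camera can see the stand.

Call:
step_arm(
  motion=[
    [5.5,0,0,-2,0],
    [5.5,0,0,-4,0],
    [5.5,0,-1,-6,0],
    [5.5,-1,-3,-8,0],
    [5.5,-3,-5,-10,0],
    [5.5,-5,-7.5,-11,0],
    [5.5,-6.5,-10,-11,0],
    [5.5,-8,-13,-11,0],
    [5.5,-10,-16,-11,0],
    [5.5,-12,-19,-11,0],
    [5.5,-14,-22,-11,0],
    [5.5,-16,-25,-11,0],
    [5.5,-18,-28,-11,0],
    [5.5,-20,-31,-11,0],
    [5.5,-21.2,-33.5,-11,0],
    [5.5,-22,-35,-11,0],
    [5.5,-22.4,-36,-11,0],
    [5.5,-22.4,-36,-11,0],
    [5.5,-22.4,-36,-11,0],
  ],
)

```text
time: 20.8
tool_pos: [0.672, -0.2054, 0.2189]
tcp_rot: [-0.183, -3.135, -0.002]
wrist_force: [-0.3, -0.1, -2.3]
width: 0.738
grip_force: 50.2
```

```bash
python3 - <<'E'
from h import *
from workcell import bot
s=bot.read_state();p,z=bot.read_camera("wrist");c=bot.calibration("wrist")
cv2.imwrite("pics/w3.png",p[:,:,::-1]);print(s["tool_pos"],s["tcp_rot"],s["wrist_force"],s["grip_force"])
T=toolT(s)@c["T_tool_cam"];Ti=np.linalg.inv(toolT(s))
K=c["mtx"];v,u=np.mgrid[:400,:640];P=np.stack([(u-K[0,2])/K[0,0]*z,-(v-K[1,2])/K[1,1]*z,-z,np.ones_like(z)],-1)@T.T
m=(np.abs(P[...,2]-.055)<.012)&(z>0)
n,l,q,_=cv2.connectedComponentsWithStats(np.uint8(m));i=1+q[1:,4].argmax();print(q[i],np.median(P[l==i][:,2]))
r=rect(l==i,c,.055,T);print(r[:3])
print("tool",Ti@np.array([r[0][0]/1000,r[0][1]/1000,.055,1]))
E
```

```text
[ 0.67204268 -0.20543199  0.21893552] [-1.82744074e-01 -3.13524237e+00 -1.51214722e-03] [-0.29774283 -0.05774574 -2.27156348] 50.214741826057434
[ 292   24   51   96 4655] 0.053853280805033155
((575.3, -198.1), (79.1, 43.8), -6.69)
tool [ 0.0967618  -0.004105    0.16403676  1.        ]
```

View pics/w3.png

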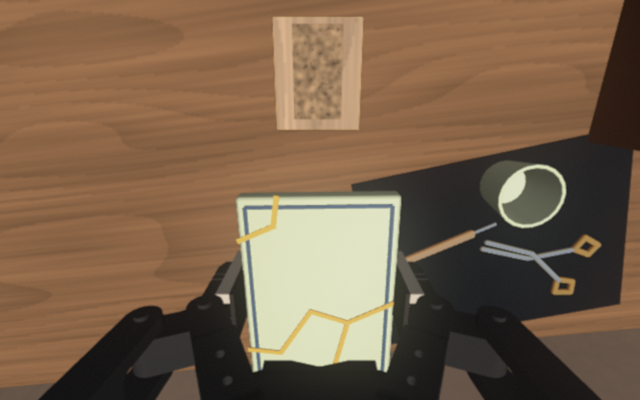

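The view shows the stand's cork at (318,72), aligned with the tool axes. The plate is still level in the grip, and the cup at (525,190) is clear. I'm moving over the stand and descending.

Call:
step_arm(
  motion=[
    [5.5,1.5,0,0,0],
    [5.5,4,-0.1,1,0],
    [5.5,7,-0.15,3,0],
    [5.5,10,-0.15,6,0],
    [5.5,12,-0.15,9,0],
    [5.5,12.5,-0.15,12,0],
    [5.5,12.5,-0.15,14,0],
    [5.5,12.5,-0.15,15.5,0],
    [5.5,12.5,-0.15,16.5,0],
    [5.5,12.5,-0.15,17,0],
    [5.5,12.5,-0.15,17.3,0],
    [5.5,12.5,-0.15,17.3,0],
    [5.5,12.5,-0.15,17.3,0],
  ],
)

```text
time: 22.15
tool_pos: [0.549, -0.1937, 0.0472]
tcp_rot: [0.183, 3.135, -0.001]
wrist_force: [-0.7, -0.6, -1.8]
width: 0.739
grip_force: 50.2
```

```bash
python3 - <<'E'
from workcell import bot
import cv2
s=bot.read_state();p,z=bot.read_camera("scene");print(s["tool_pos"],s["wrist_force"])
cv2.imwrite("pics/s5.png",cv2.resize(p[120:300,60:300,::-1],None,fx=3,fy=3))
E
```

```text
[ 0.548957   -0.19368784  0.04716829] [-0.65147758 -0.61201126 -1.84600385]
```

View pics/s5.png

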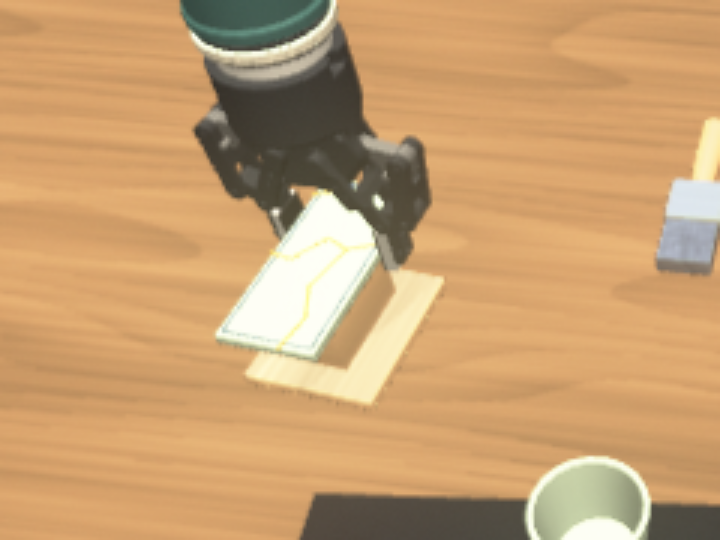

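The scene view shows the plate over the stand, aligned and just above the cork at crop (300,280). Lowering gently.

Call:
step_arm(
  motion=[
    [5.5,0.1,0,0.3,0],
    [5.5,0.1,0,0.6,0],
    [5.5,0.1,0,0.8,0],
    [5.5,0.1,0,0.9,0],
    [5.5,0.1,0,0.95,0],
    [5.5,0.1,0,0.95,0],
    [5.5,0.1,0,0.95,0],
  ],
)

```text
time: 22.9
tool_pos: [0.5473, -0.1933, 0.0369]
tcp_rot: [0.183, 3.136, -0.0]
wrist_force: [0.1, -0.6, -2.5]
width: 0.736
grip_force: 50.2
```

Call:
step_arm(
  motion=[
    [5.5,0,0,0.05,0],
    [5.5,0,0,0.1,0],
    [5.5,0,0,0.1,0],
    [5.5,0,0,0.1,0],
  ],
)

```text
time: 23.3
tool_pos: [0.5473, -0.1933, 0.036]
tcp_rot: [0.183, 3.136, -0.0]
wrist_force: [0.9, 0.5, -2.2]
width: 0.736
grip_force: 50.3
```

Call:
step_arm(
  motion=[
    [5.5,0,0,0.05,0],
    [5.5,0,0,0.05,0],
    [5.5,0,0,0.05,0],
  ],
)

```text
time: 23.6
tool_pos: [0.5473, -0.1933, 0.0359]
tcp_rot: [0.183, 3.136, -0.0]
wrist_force: [-2.6, 1.2, 5.7]
width: 0.733
grip_force: 50.9
```

Call:
step_arm(
  motion=[
    [5.5,0,0,0.05,0],
    [5.5,0,0,0.05,0],
    [5.5,0,0,0.05,0],
  ],
)

```text
time: 23.9
tool_pos: [0.5473, -0.1933, 0.0359]
tcp_rot: [0.183, 3.136, -0.0]
wrist_force: [-4.1, 0.7, 8.6]
width: 0.74
grip_force: 51.2
```

Contact made. I'll ease off the load and open slowly.

Call:
step_arm(
  motion=[
    [5.5,0,0,-0.07,0],
    [5.5,0,0,-0.07,0],
    [6.2,0,0,-0.07,0],
    [6.5,0,0,-0.07,0],
    [6.8,0,0,-0.07,0],
    [7.4,0,0,-0.07,0],
    [8.54,0,0,-0.07,0],
    [8.54,0,0,-0.07,0],
    [8.54,0,0,-0.07,0],
    [8.54,0,0,-0.07,0],
  ],
  force=20,
)

```text
time: 24.9
tool_pos: [0.5472, -0.1933, 0.0355]
tcp_rot: [-0.183, -3.136, 0.0]
wrist_force: [0.6, 0.5, 0.1]
width: 1.009
grip_force: 0.0
```

Call:
step_arm(
  motion=[
    [8.54,0,0,-1,0],
    [8.54,0,0,-3,0],
    [8.54,0,0,-6,0],
    [8.54,0,0,-10,0],
    [8.54,2,0,-14,0],
    [8.54,4,0,-16,0],
    [8.54,4,0,-16,0],
    [8.54,4,0,-16,0],
  ],
)

```text
time: 25.7
tool_pos: [0.5078, -0.1888, 0.1966]
tcp_rot: [0.184, 3.134, -0.001]
wrist_force: [0.1, -0.3, -1.2]
width: 0.999
grip_force: 0.0
```

```bash
python3 - <<'E'
from h import *
from workcell import bot
s=bot.read_state();p,z=bot.read_camera("wrist");c=bot.calibration("wrist")
print(s["time"],s["tool_pos"],s["wrist_force"],s["width"])
T=toolT(s)@c["T_tool_cam"]
hs=cv2.cvtColor(p,cv2.COLOR_RGB2HSV);m=(hs[...,2]>150)&(hs[...,0]>18)&(hs[...,0]<60)&(hs[...,1]<110)
print(rect(m,c,.063,T)[:3])
K=c["mtx"];n,l,q,_=cv2.connectedComponentsWithStats(np.uint8(m));m=(l==1+q[1:,4].argmax())&(z>0)
v,u=np.nonzero(m);d=z[m];P=np.c_[(u-K[0,2])/K[0,0]*d,-(v-K[1,2])/K[1,1]*d,-d,np.ones_like(d)]@T.T
print("plane",np.linalg.lstsq(np.c_[P[:,:2]-P[:,:2].mean(0),np.ones(len(P))],P[:,2],rcond=None)[0])
cv2.imwrite("pics/w6.png",p[:,:,::-1])
E
```

```text
25.7 [ 0.50781728 -0.18879812  0.19662191] [ 0.07107283 -0.27934597 -1.19261945] 0.9985088310457259
((572.9, -198.1), (138.4, 63.9), -5.94)
plane [-0.01235388  0.00833119  0.06130742]
```

View pics/w6.png

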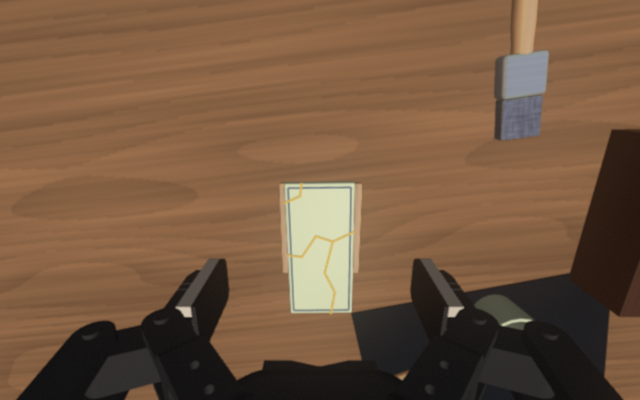

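The plate rests at (320,248), level and centred on the stand to about 2–3 mm, and the gripper is clear of it. Handing in.

```bash
python3 -c "
from workcell import bot
print(bot.finish_job())"
```

```text
the job is handed in; nothing more can be done
None
```

The plate is lying level and lengthwise on the cork-topped stand, centred to about 2–3 mm; I let go and handed the job in at about 26 s, with press readings of at most 10.0 N; two early press attempts slipped on the plate without moving it.

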